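# Raise the cabinet shutter to its catch

### The job

Slide the little bolt at the end of the beige cabinet's shutter clear of the shutter, then push the shutter up from under its lip to about the height mark, until the spring catch clicks and holds it there by itself. Go by feel at the top, for the catch no longer sits exactly at the mark: push gently so as not to strain the shutter, and leave the crockery, basket and spoons as they stand.

Things in the scene. Friction and masses are not known exactly. Their poses are not given: they have to be found in the camera images.
- cabinet: Low beige plastic cabinet, 260 wide, 180 deep, 352 mm high, fixed; origin under its middle. All axes of cabinet, lip, mark and bolt_knob agree: +x level into the cabinet (its front faces -x, roughly to the robot's left), +y level along the front towards the bolt, +z up. The front below the shut lip is flat, 46 mm behind the lip's centre line, nothing in the way.
- lip (a point): Middle of the shutter's lip, moving with it: the centre of the rolled front edge (round bar 12 mm thick, 138 mm long, level along local y) of a ledge 12 mm thick that stands out 36 mm from the shutter's face at its lower edge. Shut, this point is 101 mm above the counter.
- shutter: Ribbed beige panel 182 wide, 130 mm high, sliding up and down the cabinet's front; origin at the cabinet's when shut, rising with it. About 0.6 kg, nearly but not quite counterbalanced: steady lifting takes 2 to 4 N, and let go before it is caught it sinks slowly shut. Pressing it with more than 25 N strains it.
- mark (a point): Height mark: a small dark steel tab on the guide at the bolt's end. This point lies at the tab's height, straight above the lip's centre, 75 mm over its shut place. Once caught, the lip's centre ends near this height, but the catch was refitted by hand: its true place is up to 16 mm higher or lower, and is not measured.
- pin (a point): Middle of a steel pin (8 mm thick) at the -y upper corner of the shutter. It must go up past the spring roller of the white catch block above it: met 5 mm below the crest, lifting takes about 6 N more (7 to 10 N in all), falling towards the crest; then it snaps up to 5 mm above the crest and stays. 2 mm higher a rubber buffer stops it, about 5 N per mm.
- bolt (a joint): The bolt's travel in m: 0 to 0.006 at the start with its tongue (10 mm thick) lying 3 mm over the end of the lip and blocking it; clear of the lip from 0.022, end of travel 0.034. It slides along +y, needs about 3 N and stays where it is left.
- bolt_knob (a point): Centre of the bolt's steel ball knob, 22 mm across, on a 10 mm stem that comes straight out (local -x) from the cabinet; it stands 34 mm farther out and 14 mm higher than the shut lip's centre and at the start 100 to 106 mm along +y from the lip's middle. The space beside the ball on the lip's side is free for shut fingers, in front of the lip.
- teapot: White ceramic teapot with its lid on, 135 mm broad, 135 mm high, origin under its middle. Leave alone.
- bowl: Clear glass bowl, 130 mm across, 55 mm high, origin under its middle. Leave alone.
- basket: Orange plastic dish basket, 220 by 280 mm, 100 mm high, origin under its middle. Leave alone.
- spoon0: Steel teaspoon, 130 mm long, lying flat. Leave alone.
- spoon1: Steel spoon like the others. Leave alone.
- spoon2: Steel spoon like the others. Leave alone.
- spoon3: Steel spoon like the others. Leave alone.

How it is judged:
By the outcome, as a careful person would: the job done as asked, in the order asked, and still so for the second after the job is handed in, with the robot touching nothing.
It also fails if it takes over 64 s, if anything falls off the work surface, if the arm or the gripper's body presses on something with over 40 N, if the wrist force passes 120 N, or if a joint passes its speed limit or range.

### The arm

A 7-joint arm with a two-finger parallel gripper is mounted at the origin on the work surface. World frame = base frame: x ahead of the robot, y to its left, z up, the work surface at z = 0. Lengths are in mm, angles in rad, forces in N, time in s.
With the tool pointing down it reaches from about 425 to 1025 mm from the base axis. Payload 9.4 kg.
Tool frame: the origin (TCP) lies at the centre of the arm's flange, where the gripper is bolted on; the fingertips stand 186 mm ahead of it and the grasp point (between the pads) lies 167 mm ahead of it (r.tcp_to_tips is the distance from the TCP to the fingertips, in mm); z points along the fingers, y is the line along which they close (so a half turn about z gives the same grasp; the last joint's range is limited). The gripper opens to 93 mm and grips with 3 to 60 N. Pads are 15 mm wide; open, the fingers measure 128 mm over their backs; the gripper's body (75 mm by 188 mm) begins 65 mm behind the grasp point.
Start: joints at [1.212, 0.599, -0.003, 1.599, 0.002, 0.943, -0.08], TCP at [201.61, -696.404, 404.718] pointing down, gripper open.
Joint ranges: [-2.57, 2.57], [-0.35, 1.97], [-1.29, 1.29], [0.11, 2.56], [-1.05, 4.19], [0.11, 1.86], [-2.63, 2.63]. Speed limits (rad/s): [2.22, 2.22, 3.01, 3.01, 3.14, 3.14, 3.14].

### API

Orientations are given as a unit quaternion [x, y, z, w].
In Python, from cell import r gives the robot as it stands. The module is installed in compiled form; this text tells all that it offers.
- The arm moves only by the tool servo_tool, never from a script. Its argument "rows" is a list of rows, each a list of 5 numbers: the finger opening in m, from 0 to 0.093, then the shift along the tool's x, y, z in m, then the turn about the tool's z in degrees. In form: [[grip, x, y, z, spin], ...]. A call has 1 to 5 rows; each row is the pose to reach, as a shift and turn from the pose commanded when the call began, along the tool's axes at that moment; what a row does not reach only later rows make up. A row lasts 1/10 s, in which the tool goes at most 50 mm and 8.59 degrees, less where a joint would pass 70% of its speed; a pose out of reach is approached as far as the arm can. A call with a gripper value outside its range is refused whole. The fingers move at their own pace and stop on an object; the grip force is fixed at half the most. Time passes only in rows, so rows that repeat a pose let the fingers close. It gives the time, the measured TCP pose, the force, the opening and the grip force at its end, in the units of the state.
- r.read_state(): the state, without advancing time (a new reading comes with each control period).
- r.snapshot(name): name is "scene" or "top" or "wrist"; returns a dict with "img" (384x512x3 uint8, red, green, blue), "K" (3x3 intrinsics, pixels), "dist_coeffs" ([k1, k2, p1, p2, k3] as OpenCV has them; the pictures are not rectified), "R" (3x3) and "t" (3): a world point X has camera coordinates R X + t; the wrist camera has in their place "T_tool_cam" (4x4, takes a point from camera to tool coordinates, whose origin is the TCP and whose axes are the flange's). Camera axes: x right, y down, z forward; pixel columns grow to the right and rows downward; lengths in mm; the calibration is good to about 2 mm. A picture is of the moment at which its call begins: read the wrist's pose just before it. There is no depth.
- r.finish_job(): hands the job in; it is judged then, once.
Trained networks look in a picture, given as the dict that the camera call returned (one of the last four; its "shot" number tells which), for a name from the list of things; names that differ only in an ending like _2 or _b are one class to them, and where a whole thing is asked for, a point or a joint stands for the part that bears it (a point fixed in the world has none). Each returns a list of dicts, best first, with "confidence" (0 to 1); they miss things now and then, are a little off and sometimes report something else, mostly with a low value. They report only what shows in the picture. A call takes as long as a camera call.
- r.cut_out(label, picture): "mask" (384x512 bool, what is visible of it) and "extent" ([centre column, centre row, width, height] in pixels, round what is visible of it).
- r.mark_of(label, picture): "pixel" ([column, row] in pixels: a listed point, or the origin of a listed thing).
The state is a dict: "t": time; "joint_pos": joint angles; "joint_velocities": joint speeds; "joint_efforts": joint torques, N m; "ee_pos": TCP position; "orientation": TCP orientation; "force": force on the tool from outside, world axes, zero at the start; "wrist_torque": the same for the moment, N m; "finger_gap": finger opening in mm; "finger_force": force on a finger pad.
Only numpy, scipy, OpenCV 4.12 (cv2) and the standard library are available. Lean on these libraries where they do the work, as an engineer would, in place of code of your own. Each camera call takes 0.05 s, during which the arm holds its last target. There are 200 camera calls.

## Working session

There is one attempt and no reset: what is moved stays moved. The work goes in short steps, Python scripts to look and compute and a tool call to move; the robot and the scene stay as the last step left them, time stands still between calls to the robot, and variables do not carry over. Pictures are saved under pics/ and viewed, at most 10 in all, crops included, and the job is handed in when it is done.

Besides the shell and the picture viewer there is one more tool, called as name(argument=value, ...), one argument or row to a line, values as JSON. servo_tool: Moves the arm, as the interface text tells. Its arguments: {"type":"object","properties":{"rows":{"type":"array"}},"required":["rows"]}

```bash
mkdir -p pics
cat > h.py <<'E'
from cell import r
import numpy as np, cv2
from scipy.spatial.transform import Rotation as Ro
def ray(s,px,st=None):
    p=cv2.undistortPoints(np.array([[px]],float),s["K"],np.array(s["dist_coeffs"],float))[0,0]
    d=np.array([p[0],p[1],1.]); 
    if "R" in s:
        R=np.array(s["R"]);t=np.array(s["t"]);return -R.T@t,R.T@d/np.linalg.norm(d)
    T=np.array(s["T_tool_cam"]);W=Ro.from_quat(st["orientation"]).as_matrix()
    return W@T[:3,3]+np.array(st["ee_pos"]),W@T[:3,:3]@d/np.linalg.norm(d)
def tri(rs):
    A=0;b=0
    for o,d in rs:
        P=np.eye(3)-np.outer(d,d);A=A+P;b=b+P@o
    X=np.linalg.solve(A,b);return X,[float(np.linalg.norm((np.eye(3)-np.outer(d,d))@(X-o))) for o,d in rs]
def atz(ra,z): o,d=ra;return o+d*(z-o[2])/d[2]
E
python3 - <<'E'
from h import *
np.set_printoptions(precision=1,suppress=True)
st=r.read_state();print(st)
S={}
for n in("scene","top","wrist"):
    s=r.snapshot(n);S[n]=s;cv2.imwrite(f"pics/{n}0.png",s["img"][...,::-1])
    for l in("cabinet","lip","mark","pin","bolt_knob","shutter","teapot","bowl","basket"):
        m=r.mark_of(l,s);
        if m: print(n,l,m[0]["pixel"],round(m[0]["confidence"],2),[x["pixel"] for x in m[1:3]])
        if m: S[n,l]=ray(s,m[0]["pixel"],st)
for l in("cabinet","lip","mark","pin","bolt_knob","shutter","teapot","bowl","basket"):
    rs=[S[n,l] for n in("scene","top","wrist") if (n,l) in S]
    if len(rs)>1: print(l,tri(rs))
cv2.imwrite("pics/a.png",np.hstack([S["scene"]["img"]])[...,::-1])
E
```

```text
{'t': 0.0, 'joint_pos': array([ 1.2,  0.6, -0. ,  1.6,  0. ,  0.9, -0.1]), 'joint_velocities': array([-0.,  0., -0.,  0., -0.,  0.,  0.]), 'joint_efforts': array([ -0. , -76.5,   1.5, -25.2,  -0.1,   0. ,   0. ]), 'ee_pos': array([ 201.6, -696.2,  403.9]), 'orientation': array([ 1. ,  0.1, -0. , -0. ]), 'force': array([ 0.4, -0.8, -0.1]), 'wrist_torque': array([0., 0., 0.]), 'finger_force': 0.0, 'finger_gap': 92.89508673937426}
scene cabinet [118.5, 203.8] 0.82 []
scene lip [160.0, 185.4] 0.88 []
scene mark [158.6, 166.0] 0.82 []
scene pin [156.9, 133.5] 0.79 [[370.6, 213.7]]
scene bolt_knob [159.0, 207.1] 0.45 []
scene shutter [121.3, 205.4] 0.44 []
scene teapot [296.8, 275.0] 0.81 []
scene bowl [224.9, 260.7] 0.87 []
scene basket [369.8, 213.2] 0.92 []
top cabinet [375.5, 179.2] 0.7 []
top lip [343.8, 181.8] 0.66 []
top mark [348.8, 175.6] 0.56 []
top pin [368.0, 199.6] 0.92 [[346.3, 180.9]]
top bolt_knob [325.6, 150.8] 0.59 []
top teapot [201.2, 154.9] 0.81 []
top bowl [258.3, 153.2] 0.8 [[372.9, 181.9]]
top basket [150.5, 242.4] 0.76 []
cabinet (array([ 572.3, -204.1,    6.5]), [4.883446536296078, 4.883446536296201])
lip (array([545.3, -70.7,  97.7]), [0.09179203088994632, 0.0917920308899569])
mark (array([548.7, -65.9, 173.4]), [0.699432433506992, 0.6994324335070768])
pin (array([ 473.6, -100.5,  227.1]), [0.5982647158076064, 0.5982647158076602])
bolt_knob (array([640.7, -21.9, 108.1]), [4.640899189031267, 4.64089918903125])
teapot (array([657.7, 376. ,  -5.1]), [0.11678938179855973, 0.11678938179849235])
bowl (array([666. , 179.3, -10.7]), [6.026747110618619, 6.026747110618536])
basket (array([368.1, 530.4,  11.4]), [1.8272988127969019, 1.8272988127969023])
```

Run:
```python
import cv2,numpy as np
a=cv2.imread("pics/scene0.png");b=cv2.imread("pics/top0.png")
cv2.imwrite("pics/c.png",np.vstack([cv2.resize(a[90:290,60:320],(780,600))[:300*2],][:1]))
cv2.imwrite("pics/d.png",cv2.resize(b,(768,576)))
```

```text
(no output)
```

View pics/c.png

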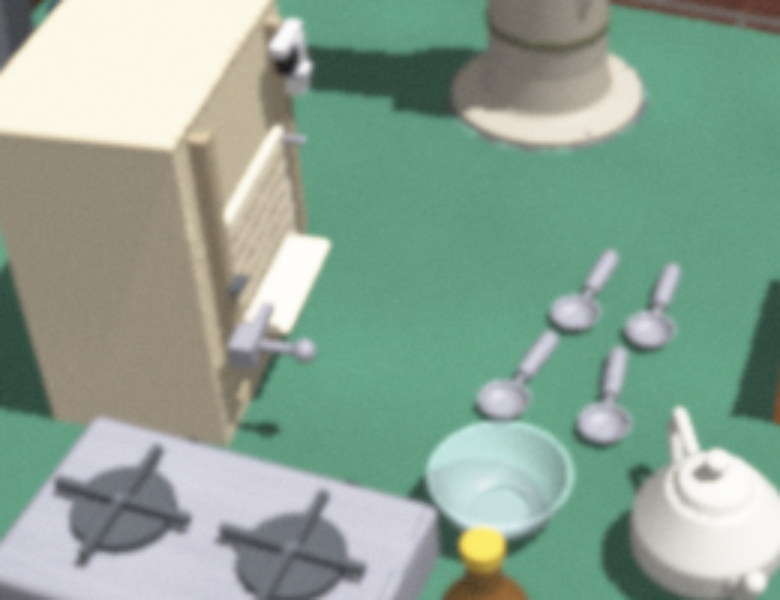

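View pics/d.png

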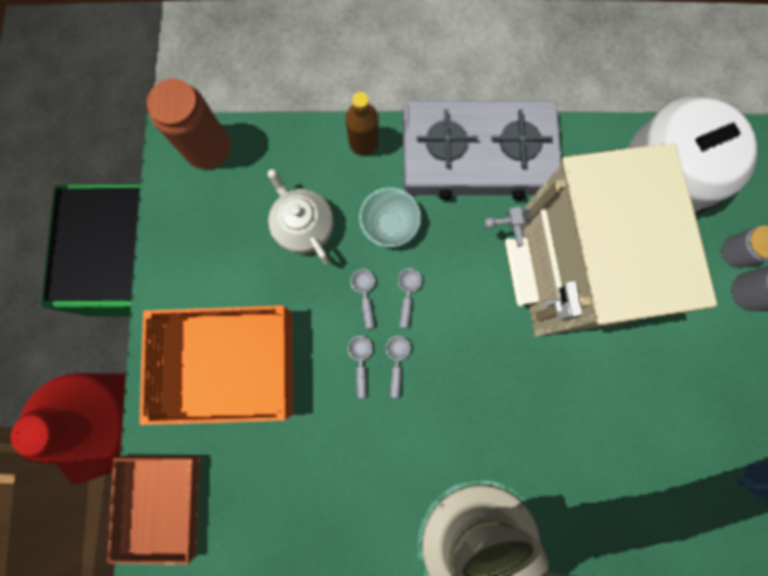

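The top view shows the cabinet front facing left (world +y). The ledge's front edge runs from about (339,159) to (347,203) in the original image. The knob ball is at about (327,148) in the top view and (162,206) in the scene view. The spoons, bowl and teapot are well to the left. I'll fit the yaw next and work out the bolt approach.

Run:
```python
from h import *
np.set_printoptions(precision=4,suppress=True)
st=r.read_state();print(st["orientation"],st["ee_pos"],r.tcp_to_tips)
sc=r.snapshot("scene");to=r.snapshot("top")
print("knob",tri([ray(sc,(162,206.3)),ray(to,(326.7,148.2))]))
a=atz(ray(to,(508/1.5,238/1.5)),101);b=atz(ray(to,(520/1.5,304/1.5)),101);print("lip ends",a,b,np.linalg.norm(a-b),np.degrees(np.arctan2((a-b)[1],(a-b)[0])))
# cabinet roof corners at z=352
for p in((566,159),(597,324),(716,301),(672,146)): print(atz(ray(to,(p[0]/1.5,p[1]/1.5)),352))
print("mark tab",tri([ray(sc,(60+238/3,90+284/3))]*1+[ray(to,(346,175))]))
print("R tool",Ro.from_quat(st["orientation"]).as_matrix())
print("Ttc",np.array(to and r.snapshot("wrist")["T_tool_cam"]))
```

```text
[ 0.9901  0.1405 -0.      0.    ] [ 201.615  -696.405   404.7626] 186.1
knob (array([643.9585, -17.2585, 117.3869]), [1.8526290628037003, 1.852629062803647])
lip ends [616.2663 -57.7017 101.    ] [481.5195 -75.6148 101.    ] 135.9323469685388 7.572471469971785
[682.3994 -96.3729 352.    ]
[ 418.6808 -126.5793  352.    ]
[ 452.6257 -315.8381  352.    ]
[ 705.7861 -272.1648  352.    ]
mark tab (array([572.3435, -98.0398, 107.6754]), [22.525724170636625, 22.525724170636714])
R tool [[ 0.9605  0.2781 -0.    ]
 [ 0.2781 -0.9605 -0.0001]
 [-0.      0.0001 -1.    ]]
Ttc [[-0.     -0.9652 -0.2614 72.6882]
 [ 1.      0.0002 -0.0007 -0.555 ]
 [ 0.0008 -0.2614  0.9652 19.7131]
 [ 0.      0.      0.      1.    ]]
```

servo_tool(
  rows=[
    [0,0,0,-0.05,0],
    [0,0,0,-0.1,0],
    [0,0,0,-0.15,0],
    [0,0,0,-0.2,0],
    [0,0,0,-0.215,0],
  ],
)

```text
t: 2.15
ee_pos: [201.3, -696.1, 626.5]
orientation: [0.99, 0.14, 0.001, 0.004]
force: [0.0, -0.7, -0.5]
finger_gap: 57.5
finger_force: 0.0
```

servo_tool(
  rows=[
    [0,0.035,-0.036,0,-4.1],
    [0,0.07,-0.072,0,-8.2],
    [0,0.105,-0.107,0,-12.3],
    [0,0.14,-0.143,0,-16.4],
    [0,0.1745,-0.179,0,-20.5],
  ],
)

```text
t: 2.65
ee_pos: [320.0, -473.9, 619.9]
orientation: [0.949, 0.316, 0.0, 0.0]
force: [0.5, -0.5, -0.4]
finger_gap: 17.5
finger_force: 0.0
```

servo_tool(
  rows=[
    [0,0.045,-0.0214,0,-4.1],
    [0,0.09,-0.0427,0,-8.2],
    [0,0.136,-0.064,0,-12.3],
    [0,0.181,-0.0854,0,-16.4],
    [0,0.226,-0.1067,0,-20.5],
  ],
)

```text
t: 3.15
ee_pos: [437.2, -253.7, 620.1]
orientation: [0.878, 0.479, 0.0, 0.0]
force: [-0.1, -0.4, 0.5]
finger_gap: 0.5
finger_force: 0.0
```

servo_tool(
  rows=[
    [0,0.05,-0.004,0,-4.1],
    [0,0.1,-0.008,0,-8.2],
    [0,0.15,-0.0125,0,-12.3],
    [0,0.2,-0.017,0,-16.4],
    [0,0.249,-0.021,0,-20.5],
  ],
)

```text
t: 3.65
ee_pos: [554.7, -33.3, 620.1]
orientation: [0.778, 0.628, 0.0, 0.0]
force: [0.5, -0.1, -0.3]
finger_gap: 0.8
finger_force: 0.0
```

servo_tool(
  rows=[
    [0,0.045,0.013,0,-6.8],
    [0,0.09,0.025,0,-13.6],
    [0,0.098,0.027,0.03,-20.3],
    [0,0.098,0.027,0.08,-20.3],
    [0,0.098,0.027,0.12,-20.3],
  ],
)

```text
t: 4.15
ee_pos: [601.4, 55.2, 497.7]
orientation: [0.656, 0.755, -0.0, -0.0]
force: [1.6, 0.1, -0.4]
finger_gap: 0.5
finger_force: 0.0
```

servo_tool(
  rows=[
    [0,0,0,0.04,0],
    [0,0,0,0.08,0],
    [0,0,0,0.11,0],
    [0,0,0,0.11,0],
  ],
)

```text
t: 4.55
ee_pos: [600.8, 54.2, 386.1]
orientation: [0.656, 0.754, -0.002, -0.002]
force: [0.2, -0.0, 0.5]
finger_gap: 0.5
finger_force: 0.0
```

Run:
```python
from h import *
np.set_printoptions(precision=4,suppress=True)
st=r.read_state();s=r.snapshot("wrist");print(st["ee_pos"],st["orientation"],st["joint_pos"])
sc=r.snapshot("scene")
cv2.imwrite("pics/w1.png",np.hstack([s["img"],cv2.resize(sc["img"][80:280,60:260],(288,288),interpolation=2).__class__(np.zeros(1)) if 0 else s["img"][:, :1]])[...,::-1])
for l in("lip","bolt_knob","pin","mark"):
    m=r.mark_of(l,s)
    if m: print(l,m[0]["pixel"],m[0]["confidence"],atz(ray(s,m[0]["pixel"],st),dict(lip=101,bolt_knob=115,pin=227,mark=176)[l]))
```

```text
[600.7621  54.1613 386.0643] [ 0.6563  0.7545 -0.0025 -0.0022] [ 0.1969  0.5285 -0.559   1.8787  0.3646  0.8439 -0.4097]
bolt_knob [324.9, 87.0] 0.33 [648.9192 162.5454 115.    ]
```

View pics/w1.png

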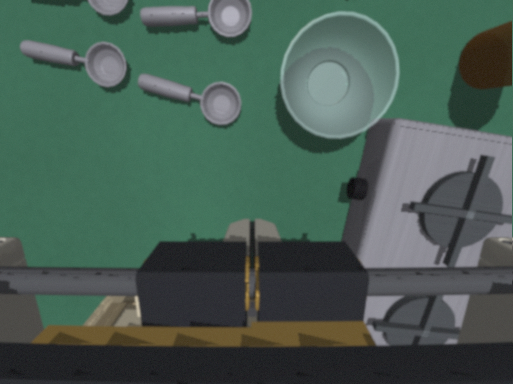

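servo_tool(
  rows=[
    [0,-0.04,-0.006,0,0],
    [0,-0.0745,-0.006,0,0],
    [0,-0.0745,-0.006,0.04,0],
    [0,-0.0745,-0.006,0.08,0],
    [0,-0.0745,-0.006,0.096,0],
  ],
)

```text
t: 5.35
ee_pos: [605.5, -20.7, 292.0]
orientation: [0.657, 0.754, -0.001, -0.0]
force: [-0.2, 0.2, 0.3]
finger_gap: 0.8
finger_force: 0.0
```

Run:
```python
from h import *
st=r.read_state();print(st["ee_pos"],st["force"])
sc=r.snapshot("scene");to=r.snapshot("top")
a=cv2.resize(sc["img"][100:240,100:240],(400,400));b=cv2.resize(to["img"][110:250,280:420],(400,400))
cv2.imwrite("pics/e.png",np.hstack([a,b])[...,::-1])
```

```text
[605.54160631 -20.74531644 291.9799079 ] [-0.21796159  0.16201312  0.32607618]
```

View pics/e.png

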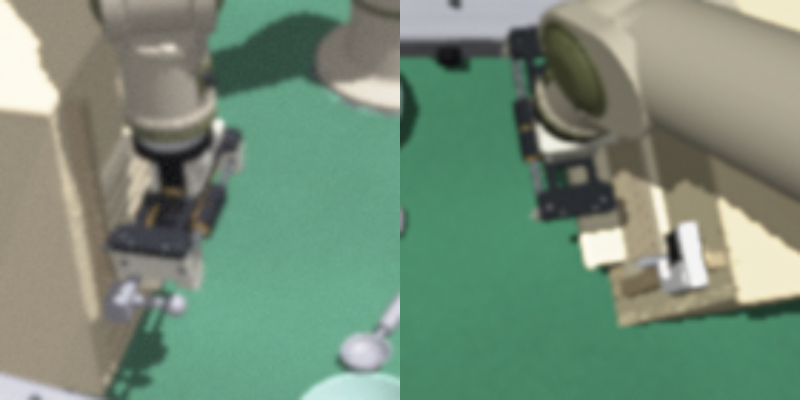

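The scene view shows the shut fingers beside the ball on the lip's side (ball at crop (175,303)), clear of the lip. I'll push along +u.

servo_tool(
  rows=[
    [0,0,0.008,0,0],
    [0,0,0.014,0,0],
    [0,0,0.019,0,0],
    [0,0,0.023,0,0],
  ],
)

```text
t: 5.85
ee_pos: [629.5, -16.5, 294.9]
orientation: [0.656, 0.754, 0.0, 0.001]
force: [-3.2, -0.5, 4.8]
finger_gap: 0.4
finger_force: 2.1
```

servo_tool(
  rows=[
    [0,0,0.004,0,0],
    [0,0,0.008,0,0],
    [0,0,0.011,0,0],
    [0,0,0.014,0,0],
    [0,0,0.014,0,0],
  ],
)

```text
t: 6.35
ee_pos: [643.0, -14.7, 293.5]
orientation: [0.656, 0.754, 0.0, -0.0]
force: [-1.4, 0.4, 0.7]
finger_gap: 0.4
finger_force: 0.6
```

servo_tool(
  rows=[
    [0,0,0.002,0,0],
    [0,0,0.004,0,0],
  ],
)

```text
t: 6.55
ee_pos: [646.5, -14.2, 293.5]
orientation: [0.656, 0.754, -0.0, -0.0]
force: [-2.5, -0.3, 1.9]
finger_gap: 0.2
finger_force: 1.4
```

servo_tool(
  rows=[
    [0,0,-0.012,0,0],
    [0,0.03,-0.02,0,0],
    [0,0.06,-0.04,-0.02,0],
  ],
)

```text
t: 6.85
ee_pos: [598.2, 39.2, 311.8]
orientation: [0.657, 0.754, -0.001, -0.001]
force: [0.2, 0.7, -0.2]
finger_gap: 0.3
finger_force: 0.0
```

Run:
```python
from h import *
st=r.read_state();print(st["ee_pos"],st["force"])
sc=r.snapshot("scene")
a=cv2.resize(sc["img"][100:240,60:240],(720,560))
cv2.imwrite("pics/f.png",a[...,::-1])
```

```text
[598.15058414  39.19470151 311.78207024] [ 0.21255404  0.73264224 -0.15376279]
```

View pics/f.png

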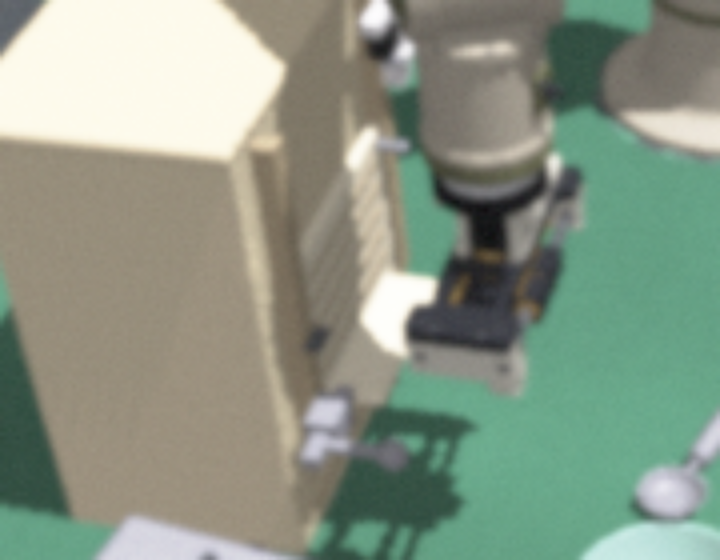

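The ball moved to about (158,214) in the scene image, and a gap now shows between the tongue and the lip, so the bolt is open. The shutter is still shut. I'll raise the arm and see how it behaves at its reach limit, because a tilted tool would be needed to get under the lip.

servo_tool(
  rows=[
    [0,0,0,-0.05,0],
    [0,0,0,-0.1,0],
    [0,0,0,-0.15,0],
    [0,0,0,-0.2,0],
    [0,0,0,-0.25,0],
  ],
)

```text
t: 7.4
ee_pos: [597.9, 39.5, 565.9]
orientation: [0.656, 0.754, 0.0, 0.0]
force: [1.2, 0.4, -0.8]
finger_gap: 0.5
finger_force: 0.0
```

servo_tool(
  rows=[
    [0,0,0,-0.05,0],
    [0,0,0,-0.1,0],
    [0,0,0,-0.15,0],
    [0,0,0,-0.2,0],
    [0,0,0,-0.25,0],
  ],
)

```text
t: 7.9
ee_pos: [597.6, 39.5, 815.9]
orientation: [0.657, 0.754, 0.0, 0.001]
force: [0.9, -0.0, 0.0]
finger_gap: 0.5
finger_force: 0.0
```

servo_tool(
  rows=[
    [0,0,0,-0.05,0],
    [0,0,0,-0.1,0],
    [0,0,0,-0.15,0],
    [0,0,0,-0.2,0],
    [0,0,0,-0.25,0],
  ],
)

```text
t: 8.4
ee_pos: [597.7, 41.9, 886.6]
orientation: [0.657, 0.754, 0.003, 0.006]
force: [1.1, 2.0, 0.1]
finger_gap: 0.3
finger_force: 0.0
```

Run:
```python
from h import *
st=r.read_state();print(st["t"],st["ee_pos"],st["orientation"],st["joint_pos"])
sc=r.snapshot("scene")
a=atz(ray(sc,(162,206.3)),115);b=atz(ray(sc,(60+392/4,100+455/4)),115);print(a,b,np.linalg.norm(a-b))
```

```text
8.4 [597.74072177  41.91020562 886.62948756] [0.65690351 0.7539441  0.00335421 0.00590016] [-0.3156474   0.27005884  0.23993887  1.006551   -0.06220042  1.8587821
  0.03476507]
[641.66767065 -16.59989132 115.        ] [672.0567073  -14.10233635 115.        ] 30.491496018381167
```

servo_tool(
  rows=[
    [0,0,0,-0.05,0],
    [0,0,0,-0.1,0],
    [0,0,0,-0.15,0],
    [0,0,0,-0.2,0],
    [0,0,0,-0.25,0],
  ],
)

```text
t: 8.95
ee_pos: [542.7, 38.1, 926.6]
orientation: [0.656, 0.754, 0.025, 0.027]
force: [-0.6, -0.3, 0.1]
finger_gap: 0.4
finger_force: 0.0
```

Run:
```python
from h import *
st=r.read_state();print(st["t"],st["ee_pos"],st["orientation"],st["joint_pos"])
```

```text
8.95 [542.72918378  38.10545005 926.60795407] [0.6562893  0.75360579 0.02502726 0.02713507] [-0.51832348  0.18516421  0.48206475  1.04032843 -0.08783208  1.8616365
  0.06299809]
```

servo_tool(
  rows=[
    [0,0,0,0.05,0],
    [0,0,0,0.1,0],
    [0,0,0,0.15,0],
    [0,0,0,0.2,0],
  ],
)

```text
t: 9.35
ee_pos: [557.4, 38.7, 725.2]
orientation: [0.656, 0.754, 0.025, 0.027]
force: [1.4, -0.3, -0.2]
finger_gap: 0.8
finger_force: 0.0
```

servo_tool(
  rows=[
    [0,-0.045,-0.021,0,0],
    [0,-0.09,-0.042,0,0],
    [0,-0.135,-0.063,0,0],
    [0,-0.18,-0.084,0,0],
    [0,-0.225,-0.105,0,0],
  ],
)

```text
t: 9.85
ee_pos: [484.0, -200.1, 721.2]
orientation: [0.656, 0.754, 0.025, 0.027]
force: [0.0, 0.2, 0.1]
finger_gap: 0.6
finger_force: 0.0
```

servo_tool(
  rows=[
    [0,-0.045,-0.021,0,0],
    [0,-0.09,-0.042,0,0],
    [0,-0.135,-0.063,0,0],
    [0,-0.155,-0.105,0,0],
    [0,-0.173,-0.15,0,0],
  ],
)

```text
t: 10.35
ee_pos: [360.0, -391.5, 710.6]
orientation: [0.656, 0.754, 0.025, 0.026]
force: [-1.2, -0.3, -1.1]
finger_gap: 0.3
finger_force: 0.0
```

servo_tool(
  rows=[
    [0,-0.018,-0.045,0,0],
    [0,-0.036,-0.09,0,0],
    [0,-0.054,-0.135,0,0],
    [0,-0.072,-0.18,0,0],
    [0,-0.09,-0.225,0,0],
  ],
)

```text
t: 10.85
ee_pos: [149.1, -510.6, 695.4]
orientation: [0.656, 0.754, 0.026, 0.027]
force: [0.4, 0.0, -0.1]
finger_gap: 0.3
finger_force: 0.0
```

servo_tool(
  rows=[
    [0,-0.012,-0.045,-0.015,0],
    [0,-0.024,-0.08,-0.04,0],
    [0,-0.024,-0.08,-0.09,0],
    [0,-0.024,-0.08,-0.13,0],
    [0,-0.024,-0.08,-0.17,0],
  ],
)

```text
t: 11.35
ee_pos: [61.8, -545.1, 860.9]
orientation: [0.657, 0.753, 0.026, 0.027]
force: [0.0, -1.2, 0.5]
finger_gap: 0.4
finger_force: 0.0
```

```bash
cat >> h.py <<'E'
def show():
    st=r.read_state();np.set_printoptions(precision=3,suppress=True)
    print(st["t"],st["ee_pos"],st["joint_pos"]);print(Ro.from_quat(st["orientation"]).as_matrix())
E
python3 -c "from h import *;show()"
```

```text
11.35 [  61.8   -545.109  860.883] [ 0.697  0.226  0.962  1.221 -0.266  1.792  1.726]
[[-0.136  0.988  0.075]
 [ 0.991  0.136  0.003]
 [-0.007  0.075 -0.997]]
```

servo_tool(
  rows=[
    [0,0,0,-0.05,0],
    [0,0,0,-0.1,0],
    [0,0,0,-0.15,0],
    [0,0,0,-0.2,0],
    [0,0,0,-0.25,0],
  ],
)

```text
t: 11.85
ee_pos: [52.8, -526.4, 923.7]
orientation: [0.656, 0.753, 0.01, 0.048]
force: [-1.1, 0.4, -0.1]
finger_gap: 0.5
finger_force: 0.0
```

servo_tool(
  rows=[
    [0,0,0,-0.05,0],
    [0,0,0,-0.1,0],
    [0,0,0,-0.15,0],
    [0,0,0,-0.2,0],
    [0,0,0,-0.25,0],
  ],
)

```text
t: 12.35
ee_pos: [42.4, -478.7, 953.7]
orientation: [0.656, 0.751, -0.008, 0.07]
force: [-0.2, -0.4, 0.4]
finger_gap: 0.6
finger_force: 0.0
```

```bash
python3 -c "from h import *;show()"
```

```text
12.35 [  42.435 -478.707  953.711] [ 1.258  0.08   0.154  1.081 -0.094  1.862  1.513]
[[-0.129  0.987  0.095]
 [ 0.985  0.139 -0.104]
 [-0.116  0.08  -0.99 ]]
```

servo_tool(
  rows=[
    [0,-0.035,0,-0.035,0],
    [0,-0.07,0,-0.07,0],
    [0,-0.105,0,-0.105,0],
    [0,-0.14,0,-0.14,0],
    [0,-0.175,0,-0.175,0],
  ],
)

```text
t: 12.85
ee_pos: [46.5, -539.1, 968.9]
orientation: [0.656, 0.749, -0.026, 0.092]
force: [-0.4, 0.3, -0.5]
finger_gap: 0.6
finger_force: 0.0
```

servo_tool(
  rows=[
    [0,-0.5,0,-0.5,0],
  ],
)

```text
t: 12.95
ee_pos: [47.0, -555.2, 980.6]
orientation: [0.655, 0.747, -0.037, 0.106]
force: [0.1, 0.1, -0.4]
finger_gap: 0.4
finger_force: 0.0
```

```bash
python3 -c "from h import *;show()"
```

```text
12.95 [  47.012 -555.214  980.632] [ 1.335  0.21   0.11   0.859 -0.112  1.862  1.528]
[[-0.119  0.987  0.111]
 [ 0.971  0.139 -0.195]
 [-0.207  0.084 -0.975]]
```

servo_tool(
  rows=[
    [0,-0.5,0,-0.5,0],
  ],
)

```text
t: 13.05
ee_pos: [47.2, -570.0, 993.0]
orientation: [0.654, 0.745, -0.049, 0.122]
force: [0.1, 0.5, 0.6]
finger_gap: 0.3
finger_force: 0.0
```

servo_tool(
  rows=[
    [0,-0.5,0,-0.5,0],
  ],
)

```text
t: 13.15
ee_pos: [46.9, -581.9, 1005.1]
orientation: [0.653, 0.742, -0.062, 0.137]
force: [0.1, -0.1, -0.2]
finger_gap: 0.6
finger_force: 0.0
```

servo_tool(
  rows=[
    [0,-0.5,0,-0.5,0],
  ],
)

```text
t: 13.25
ee_pos: [46.3, -591.2, 1017.4]
orientation: [0.652, 0.739, -0.074, 0.151]
force: [1.3, 0.7, 1.0]
finger_gap: 0.2
finger_force: 0.0
```

servo_tool(
  rows=[
    [0,-0.5,0,-0.5,0],
  ],
)

```text
t: 13.35
ee_pos: [45.3, -598.0, 1030.0]
orientation: [0.65, 0.736, -0.086, 0.166]
force: [0.3, -0.6, 0.4]
finger_gap: 0.5
finger_force: 0.0
```

servo_tool(
  rows=[
    [0,-0.5,0,-0.5,0],
  ],
)

```text
t: 13.45
ee_pos: [43.9, -602.4, 1042.7]
orientation: [0.648, 0.733, -0.098, 0.181]
force: [0.0, -0.0, -0.1]
finger_gap: 0.1
finger_force: 0.0
```

servo_tool(
  rows=[
    [0,-0.5,0,-0.5,0],
  ],
)

```text
t: 13.55
ee_pos: [42.1, -604.6, 1055.6]
orientation: [0.646, 0.729, -0.111, 0.196]
force: [-0.6, 0.1, -0.0]
finger_gap: 0.4
finger_force: 0.0
```

```bash
python3 -c "from h import *;show()"
```

```text
13.55 [  42.088 -604.581 1055.615] [ 1.367  0.334  0.157  0.503 -0.174  1.862  1.537]
[[-0.088  0.986  0.143]
 [ 0.899  0.141 -0.415]
 [-0.429  0.092 -0.898]]
```

servo_tool(
  rows=[
    [0,-0.5,0,-0.5,0],
  ],
)

```text
t: 13.65
ee_pos: [39.9, -604.6, 1068.6]
orientation: [0.644, 0.725, -0.123, 0.211]
force: [0.3, -0.3, 1.0]
finger_gap: 0.4
finger_force: 0.0
```

servo_tool(
  rows=[
    [0,-0.5,0,-0.5,0],
  ],
)

```text
t: 13.75
ee_pos: [37.5, -602.6, 1081.8]
orientation: [0.641, 0.721, -0.135, 0.225]
force: [0.1, 0.2, -0.1]
finger_gap: 0.7
finger_force: 0.0
```

servo_tool(
  rows=[
    [0,-0.5,0,-0.5,0],
  ],
)

```text
t: 13.85
ee_pos: [34.7, -598.6, 1095.0]
orientation: [0.638, 0.717, -0.147, 0.24]
force: [-0.1, 0.1, 0.1]
finger_gap: 0.1
finger_force: 0.0
```

servo_tool(
  rows=[
    [0,-0.5,0,-0.5,0],
  ],
)

```text
t: 13.95
ee_pos: [31.7, -592.7, 1108.2]
orientation: [0.635, 0.712, -0.159, 0.254]
force: [0.5, -0.0, 0.3]
finger_gap: 0.5
finger_force: 0.0
```

servo_tool(
  rows=[
    [0,-0.5,0,-0.5,0],
  ],
)

```text
t: 14.05
ee_pos: [28.3, -585.1, 1121.4]
orientation: [0.632, 0.707, -0.17, 0.267]
force: [-0.3, -0.5, -0.1]
finger_gap: 0.5
finger_force: 0.0
```

servo_tool(
  rows=[
    [0,-0.5,0,-0.5,0],
  ],
)

```text
t: 14.15
ee_pos: [24.8, -575.8, 1134.6]
orientation: [0.628, 0.702, -0.181, 0.281]
force: [0.3, 0.2, -0.3]
finger_gap: 0.3
finger_force: 0.0
```

servo_tool(
  rows=[
    [0,-0.5,0,-0.5,0],
  ],
)

```text
t: 14.25
ee_pos: [21.0, -564.9, 1147.7]
orientation: [0.625, 0.697, -0.192, 0.294]
force: [-0.8, 0.7, -0.2]
finger_gap: 0.4
finger_force: 0.0
```

servo_tool(
  rows=[
    [0,-0.5,0,-0.5,0],
  ],
)

```text
t: 14.35
ee_pos: [17.0, -552.7, 1160.6]
orientation: [0.621, 0.692, -0.203, 0.306]
force: [-1.3, 0.1, -0.1]
finger_gap: 0.4
finger_force: 0.0
```

```bash
python3 -c "from h import *;show()"
```

```text
14.35 [  16.988 -552.654 1160.615] [ 1.403  0.361  0.376  0.183 -0.411  1.862  1.54 ]
[[-0.041  0.984  0.171]
 [ 0.736  0.146 -0.662]
 [-0.676  0.099 -0.73 ]]
```

servo_tool(
  rows=[
    [0,-0.4,0,-0.5,0],
  ],
)

```text
t: 14.45
ee_pos: [12.1, -535.5, 1174.0]
orientation: [0.618, 0.687, -0.213, 0.317]
force: [0.0, -0.7, 0.4]
finger_gap: 0.4
finger_force: 0.0
```

servo_tool(
  rows=[
    [0,-0.4,0,-0.5,0],
  ],
)

```text
t: 14.55
ee_pos: [6.9, -515.5, 1188.2]
orientation: [0.614, 0.682, -0.223, 0.329]
force: [-0.6, -0.1, 1.2]
finger_gap: 0.7
finger_force: 0.0
```

servo_tool(
  rows=[
    [0,-0.4,0,-0.5,0],
  ],
)

```text
t: 14.65
ee_pos: [1.8, -495.1, 1201.7]
orientation: [0.61, 0.676, -0.233, 0.341]
force: [-0.3, 0.9, 0.3]
finger_gap: 0.1
finger_force: 0.0
```

servo_tool(
  rows=[
    [0,-0.4,0,-0.5,0],
  ],
)

```text
t: 14.75
ee_pos: [-3.5, -474.0, 1214.6]
orientation: [0.606, 0.671, -0.243, 0.352]
force: [-1.3, 0.8, 0.5]
finger_gap: 0.4
finger_force: 0.0
```

servo_tool(
  rows=[
    [0,-0.4,0,-0.5,0],
  ],
)

```text
t: 14.85
ee_pos: [-8.6, -451.8, 1226.7]
orientation: [0.602, 0.666, -0.251, 0.363]
force: [0.4, 0.6, 0.1]
finger_gap: 0.5
finger_force: 0.0
```

servo_tool(
  rows=[
    [0,-0.4,0,-0.5,0],
  ],
)

```text
t: 14.95
ee_pos: [-14.1, -428.6, 1238.2]
orientation: [0.598, 0.66, -0.26, 0.373]
force: [-0.3, -0.3, 1.1]
finger_gap: 0.4
finger_force: 0.0
```

servo_tool(
  rows=[
    [0,-0.4,0,-0.5,0],
  ],
)

```text
t: 15.05
ee_pos: [-19.6, -404.7, 1249.1]
orientation: [0.594, 0.655, -0.269, 0.382]
force: [-0.8, 0.2, 0.1]
finger_gap: 0.5
finger_force: 0.0
```

```bash
python3 -c "from h import *;show()"
```

```text
15.05 [ -19.624 -404.732 1249.111] [ 1.434  0.244  0.904  0.111 -0.947  1.862  1.565]
[[-0.002  0.984  0.18 ]
 [ 0.573  0.149 -0.806]
 [-0.82   0.102 -0.563]]
```

servo_tool(
  rows=[
    [0,0.025,0.036,0.024,0],
    [0,0.05,0.072,0.048,0],
    [0,0.075,0.108,0.072,0],
    [0,0.1,0.144,0.096,0],
  ],
)

```text
t: 15.45
ee_pos: [27.7, -385.9, 1246.1]
orientation: [0.601, 0.639, -0.27, 0.397]
force: [-0.2, 0.4, 1.2]
finger_gap: 0.6
finger_force: 0.0
```

```bash
python3 -c "from h import *;show()"
```

```text
15.45 [  27.655 -385.89  1246.108] [ 0.807  0.128  1.067  0.361 -0.5    1.716  1.53 ]
[[ 0.038  0.983  0.182]
 [ 0.554  0.131 -0.822]
 [-0.832  0.132 -0.539]]
```

servo_tool(
  rows=[
    [0,0.025,0.028,0.023,0],
    [0,0.05,0.056,0.046,0],
    [0,0.075,0.084,0.07,0],
    [0,0.1,0.112,0.094,0],
    [0,0.125,0.14,0.118,0],
  ],
)

```text
t: 15.95
ee_pos: [99.0, -387.5, 1172.5]
orientation: [0.601, 0.637, -0.271, 0.399]
force: [-2.2, -4.0, -2.3]
finger_gap: 0.6
finger_force: 0.0
```

servo_tool(
  rows=[
    [0,0.02,0.022,0.018,0],
    [0,0.04,0.044,0.036,0],
    [0,0.06,0.066,0.054,0],
    [0,0.082,0.093,0.076,0],
  ],
)

```text
t: 16.35
ee_pos: [209.2, -392.6, 1074.4]
orientation: [0.601, 0.638, -0.27, 0.398]
force: [0.4, -0.6, 0.9]
finger_gap: 0.6
finger_force: 0.0
```

```bash
python3 -c "from h import *;show()"
```

```text
16.35 [ 209.206 -392.595 1074.404] [ 0.223 -0.14   0.425  1.14   0.645  1.292  0.83 ]
[[ 0.039  0.982  0.183]
 [ 0.553  0.132 -0.823]
 [-0.832  0.134 -0.538]]
```

servo_tool(
  rows=[
    [0,0.04,0.029,-0.008,0],
    [0,0.08,0.058,-0.016,0],
    [0,0.12,0.087,-0.025,0],
    [0,0.16,0.116,-0.033,0],
    [0,0.2,0.145,-0.041,0],
  ],
)

```text
t: 16.85
ee_pos: [352.4, -228.2, 948.8]
orientation: [0.601, 0.639, -0.27, 0.397]
force: [1.3, -0.4, 0.5]
finger_gap: 0.5
finger_force: 0.0
```

servo_tool(
  rows=[
    [0,0.04,0.029,-0.008,0],
    [0,0.08,0.058,-0.016,0],
    [0,0.12,0.087,-0.025,0],
    [0,0.16,0.116,-0.033,0],
    [0,0.2,0.145,-0.041,0],
  ],
)

```text
t: 17.35
ee_pos: [494.9, -65.2, 823.8]
orientation: [0.601, 0.639, -0.27, 0.397]
force: [0.4, -0.3, 0.5]
finger_gap: 0.2
finger_force: 0.0
```

```bash
python3 -c "from h import *;show()"
```

```text
17.35 [494.913 -65.199 823.784] [-0.012  0.052 -0.253  1.573  1.013  1.582 -0.227]
[[ 0.038  0.983  0.182]
 [ 0.553  0.131 -0.823]
 [-0.832  0.132 -0.539]]
```

servo_tool(
  rows=[
    [0,0.046,-0.001,0.004,0],
    [0,0.092,-0.002,0.007,0],
    [0,0.138,-0.003,0.011,0],
    [0,0.184,-0.004,0.014,0],
    [0,0.231,-0.005,0.018,0],
  ],
)

```text
t: 17.85
ee_pos: [500.9, 46.6, 620.9]
orientation: [0.601, 0.639, -0.27, 0.397]
force: [1.2, 0.2, -0.2]
finger_gap: 0.5
finger_force: 0.0
```

servo_tool(
  rows=[
    [0,0.046,-0.001,0.004,0],
    [0,0.092,-0.002,0.007,0],
    [0,0.138,-0.003,0.011,0],
    [0,0.184,-0.004,0.014,0],
    [0,0.231,-0.005,0.018,0],
  ],
)

```text
t: 18.35
ee_pos: [508.3, 159.0, 418.2]
orientation: [0.601, 0.639, -0.27, 0.397]
force: [1.4, -0.4, 0.8]
finger_gap: 0.1
finger_force: 0.0
```

```bash
python3 -c "from h import *;show()"
```

```text
18.35 [508.262 158.992 418.227] [-0.345  0.504 -0.413  2.021  0.986  1.508 -1.246]
[[ 0.038  0.982  0.182]
 [ 0.553  0.131 -0.823]
 [-0.832  0.132 -0.539]]
```

Run:
```python
from h import *
np.set_printoptions(precision=1,suppress=True)
st=r.read_state();s=r.snapshot("wrist");cv2.imwrite("pics/w2.png",s["img"][...,::-1])
for l,z in(("lip",101),("bolt_knob",115),("pin",227)):
    m=r.mark_of(l,s)
    if m: print(l,m[0]["pixel"],m[0]["confidence"],atz(ray(s,m[0]["pixel"],st),z))
```

```text
lip [222.4, 57.2] 0.59 [545.9 -62.9 101. ]
bolt_knob [345.4, 30.2] 0.63 [672.6 -11.8 115. ]
pin [165.7, 164.1] 0.75 [476.4 -74.7 227. ]
```

View pics/w2.png

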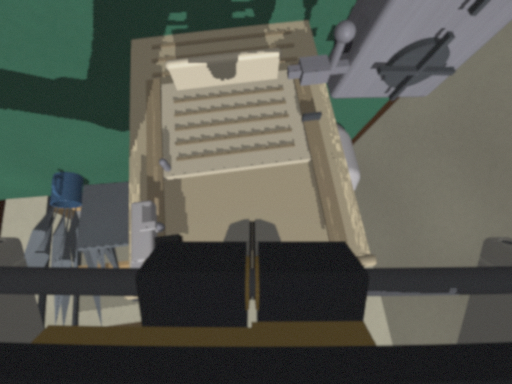

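The upside-down wrist view shows the lip ledge at about (222,60). The bolt tongue's end is at (290,72), clear of the ledge's end at x≈280. I'll go down in front of the lip and then slide under it.

servo_tool(
  rows=[
    [0,0.042,-0.006,0.028,0],
    [0,0.084,-0.012,0.056,0],
    [0,0.126,-0.018,0.084,0],
    [0,0.168,-0.023,0.111,0],
    [0,0.21,-0.029,0.139,0],
  ],
)

```text
t: 19.05
ee_pos: [514.4, 155.6, 170.4]
orientation: [0.602, 0.638, -0.269, 0.398]
force: [0.6, 0.3, 0.1]
finger_gap: 0.2
finger_force: 0.0
```

servo_tool(
  rows=[
    [0,0,0,0,0],
  ],
)

```text
t: 19.15
ee_pos: [513.0, 155.1, 165.3]
orientation: [0.6, 0.639, -0.274, 0.396]
force: [0.0, -0.6, 1.2]
finger_gap: 0.4
finger_force: 0.0
```

Run:
```python
from h import *
show()
sc=r.snapshot("scene");to=r.snapshot("top")
a=cv2.resize(sc["img"][110:250,100:240],(400,400));b=cv2.resize(to["img"][110:250,270:410],(400,400))
cv2.imwrite("pics/g.png",np.hstack([a,b])[...,::-1])
```

```text
19.15 [512.964 155.084 165.314] [-0.392  0.919 -0.347  2.109  1.183  1.311 -1.69 ]
[[ 0.033  0.984  0.178]
 [ 0.551  0.131 -0.824]
 [-0.834  0.125 -0.537]]
```

View pics/g.png

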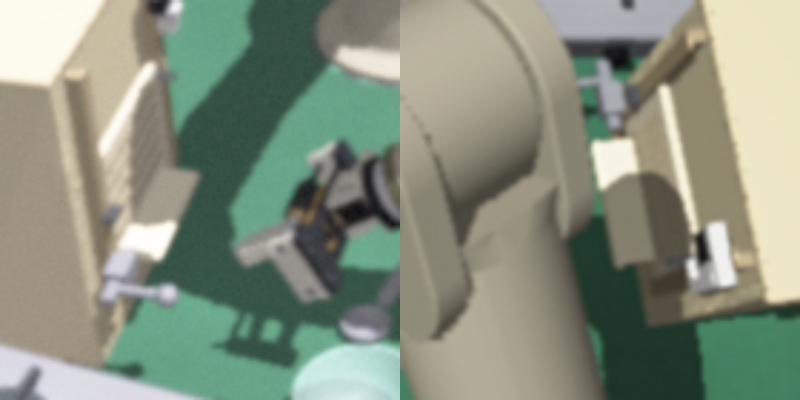

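servo_tool(
  rows=[
    [0,-0.01,0,0.016,0],
    [0,-0.021,0,0.032,0],
    [0,-0.029,0,0.045,0],
    [0,-0.036,0,0.056,0],
    [0,-0.042,0,0.0655,0],
  ],
)

```text
t: 19.75
ee_pos: [523.8, 77.5, 170.5]
orientation: [0.602, 0.638, -0.27, 0.397]
force: [-0.9, 1.2, -0.4]
finger_gap: 0.9
finger_force: 0.0
```

Run:
```python
from h import *
show()
```

```text
19.75 [523.812  77.465 170.529] [-0.289  0.897 -0.303  2.17   1.304  1.254 -1.695]
[[ 0.039  0.982  0.182]
 [ 0.553  0.13  -0.823]
 [-0.832  0.133 -0.538]]
```

servo_tool(
  rows=[
    [0,-0.0021,0.0003,-0.0013,0],
    [0,-0.0042,0.0007,-0.0027,0],
    [0,-0.0062,0.001,-0.004,0],
  ],
)

```text
t: 20.05
ee_pos: [523.6, 80.0, 177.0]
orientation: [0.601, 0.639, -0.27, 0.397]
force: [0.2, -0.2, -2.9]
finger_gap: 0.3
finger_force: 1.0
```

servo_tool(
  rows=[
    [0,-0.0021,0.0003,-0.0013,0],
    [0,-0.0042,0.0007,-0.0027,0],
    [0,-0.0062,0.001,-0.004,0],
  ],
)

```text
t: 20.35
ee_pos: [523.6, 80.0, 184.4]
orientation: [0.601, 0.639, -0.27, 0.397]
force: [-0.7, 1.3, -3.3]
finger_gap: 0.6
finger_force: 1.7
```

servo_tool(
  rows=[
    [0,-0.0021,0.0003,-0.0013,0],
    [0,-0.0042,0.0007,-0.0027,0],
    [0,-0.0062,0.001,-0.004,0],
  ],
)

```text
t: 20.65
ee_pos: [523.6, 79.8, 192.0]
orientation: [0.601, 0.639, -0.27, 0.397]
force: [-0.2, 5.0, -2.9]
finger_gap: 0.5
finger_force: 2.5
```

servo_tool(
  rows=[
    [0,-0.0033,0.0005,-0.0022,0],
    [0,-0.0067,0.001,-0.0043,0],
    [0,-0.01,0.0016,-0.0065,0],
    [0,-0.0133,0.0021,-0.0086,0],
    [0,-0.0166,0.0026,-0.0108,0],
  ],
)

```text
t: 21.15
ee_pos: [523.6, 79.8, 212.2]
orientation: [0.601, 0.639, -0.27, 0.397]
force: [-0.2, 6.6, -2.3]
finger_gap: 0.4
finger_force: 2.7
```

Run:
```python
from h import *
show();print(r.read_state()["force"])
sc=r.snapshot("scene");to=r.snapshot("top")
a=cv2.resize(sc["img"][110:250,100:240],(400,400));b=cv2.resize(to["img"][110:250,270:410],(400,400))
cv2.imwrite("pics/i.png",np.hstack([a,b])[...,::-1])
for n,s in(("s",sc),("t",to)):
  for l in("lip","pin"):
    m=r.mark_of(l,s);print(n,l,[(x["pixel"],round(x["confidence"],2)) for x in m[:2]])
```

```text
21.15 [523.584  79.783 212.175] [-0.285  0.82  -0.316  2.17   1.26   1.271 -1.618]
[[ 0.037  0.982  0.183]
 [ 0.554  0.132 -0.822]
 [-0.831  0.132 -0.54 ]]
[-0.171  6.571 -2.262]
s lip [([160.8, 175.6], 0.57), ([158.2, 212.7], 0.45)]
s pin [([156.7, 124.4], 0.87)]
t lip []
t pin []
```

View pics/i.png

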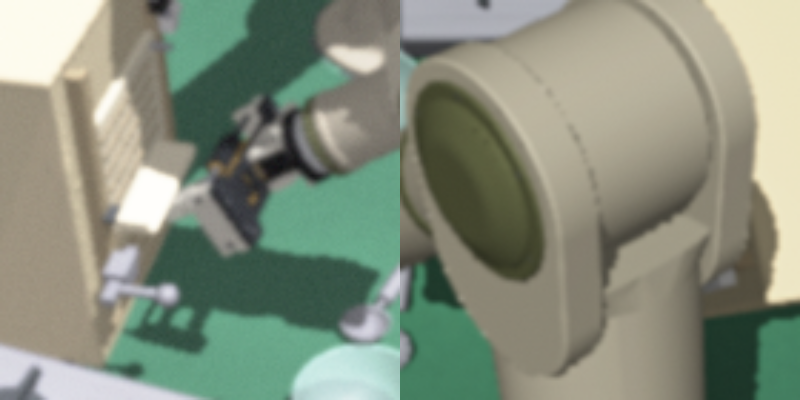

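servo_tool(
  rows=[
    [0,-0.0024,0.0005,-0.0023,0],
    [0,-0.0048,0.0009,-0.0047,0],
    [0,-0.0072,0.0013,-0.007,0],
  ],
)

```text
t: 21.75
ee_pos: [523.2, 80.6, 222.1]
orientation: [0.601, 0.638, -0.271, 0.397]
force: [0.3, -0.8, -3.0]
finger_gap: 0.6
finger_force: 1.1
```

servo_tool(
  rows=[
    [0,-0.0025,0.0004,-0.0016,0],
    [0,-0.005,0.0008,-0.0032,0],
  ],
)

```text
t: 21.95
ee_pos: [523.1, 80.9, 228.1]
orientation: [0.601, 0.639, -0.271, 0.397]
force: [-0.8, 0.3, -2.2]
finger_gap: 0.7
finger_force: 1.1
```

servo_tool(
  rows=[
    [0,-0.0017,0.0003,-0.0011,0],
    [0,-0.0033,0.0005,-0.0022,0],
  ],
)

```text
t: 22.15
ee_pos: [523.2, 81.1, 232.0]
orientation: [0.601, 0.639, -0.27, 0.397]
force: [-0.8, 0.2, -2.8]
finger_gap: 0.5
finger_force: 1.1
```

servo_tool(
  rows=[
    [0,-0.00125,0.0002,-0.0008,0],
    [0,-0.0025,0.0004,-0.0016,0],
  ],
)

```text
t: 22.35
ee_pos: [523.2, 81.2, 234.9]
orientation: [0.601, 0.639, -0.27, 0.397]
force: [-0.5, -0.6, -2.1]
finger_gap: 0.4
finger_force: 1.1
```

servo_tool(
  rows=[
    [0,-0.00125,0.0002,-0.0008,0],
    [0,-0.0025,0.0004,-0.0016,0],
  ],
)

```text
t: 22.55
ee_pos: [523.3, 81.2, 237.9]
orientation: [0.601, 0.639, -0.27, 0.397]
force: [-0.9, -0.0, -2.6]
finger_gap: 0.2
finger_force: 1.1
```

servo_tool(
  rows=[
    [0,-0.00125,0.0002,-0.0008,0],
    [0,-0.0025,0.0004,-0.0016,0],
  ],
)

```text
t: 22.75
ee_pos: [523.3, 81.2, 240.9]
orientation: [0.601, 0.639, -0.27, 0.397]
force: [-1.0, -0.7, -2.5]
finger_gap: 0.5
finger_force: 1.1
```

servo_tool(
  rows=[
    [0,-0.00125,0.0002,-0.0008,0],
    [0,-0.0025,0.0004,-0.0016,0],
  ],
)

```text
t: 22.95
ee_pos: [523.3, 81.3, 243.6]
orientation: [0.601, 0.639, -0.27, 0.397]
force: [0.1, -0.4, -9.4]
finger_gap: 0.3
finger_force: 3.3
```

The roller met at about z 243, with the force at 9.4 N. I'll keep going gently.

servo_tool(
  rows=[
    [0,-0.0008,0.0001,-0.0005,0],
    [0,-0.0017,0.0003,-0.0011,0],
  ],
)

```text
t: 23.15
ee_pos: [523.3, 81.4, 245.6]
orientation: [0.601, 0.639, -0.27, 0.397]
force: [-1.0, 0.7, -7.3]
finger_gap: 0.6
finger_force: 2.9
```

servo_tool(
  rows=[
    [0,-0.0008,0.0001,-0.0005,0],
    [0,-0.0017,0.0003,-0.0011,0],
  ],
)

```text
t: 23.35
ee_pos: [523.3, 81.4, 248.0]
orientation: [0.601, 0.639, -0.27, 0.397]
force: [-2.5, 1.0, -3.7]
finger_gap: 0.3
finger_force: 2.1
```

servo_tool(
  rows=[
    [0,-0.0008,0.0001,-0.0005,0],
    [0,-0.0017,0.0003,-0.0011,0],
  ],
)

```text
t: 23.55
ee_pos: [523.4, 81.3, 250.3]
orientation: [0.601, 0.639, -0.27, 0.397]
force: [-2.4, 2.5, -0.8]
finger_gap: 0.6
finger_force: 1.3
```

servo_tool(
  rows=[
    [0,-0.0008,0.0001,-0.0005,0],
    [0,-0.0017,0.0003,-0.0011,0],
  ],
)

```text
t: 23.75
ee_pos: [523.6, 81.0, 252.3]
orientation: [0.601, 0.639, -0.27, 0.397]
force: [-0.6, 0.9, -1.0]
finger_gap: 0.3
finger_force: 1.0
```

servo_tool(
  rows=[
    [0,-0.0008,0.0001,-0.0005,0],
    [0,-0.0017,0.0003,-0.0011,0],
  ],
)

```text
t: 23.95
ee_pos: [523.6, 81.0, 254.1]
orientation: [0.601, 0.639, -0.27, 0.397]
force: [1.8, -0.0, -2.1]
finger_gap: 0.4
finger_force: 1.0
```

servo_tool(
  rows=[
    [0,0.0025,-0.0004,0.0016,0],
    [0,0.005,-0.0008,0.0032,0],
    [0,0.0075,-0.0012,0.0048,0],
    [0,0.01,-0.0016,0.0065,0],
  ],
)

```text
t: 24.35
ee_pos: [523.4, 81.1, 241.6]
orientation: [0.601, 0.639, -0.27, 0.397]
force: [-0.5, -0.5, -0.4]
finger_gap: 0.7
finger_force: 0.0
```

servo_tool(
  rows=[
    [0,0.005,-0.001,0.0033,0],
    [0,0.01,-0.0016,0.0065,0],
    [0,0.01,-0.0016,0.0065,0],
  ],
)

```text
t: 24.65
ee_pos: [523.3, 81.1, 229.0]
orientation: [0.601, 0.639, -0.271, 0.397]
force: [0.3, -0.6, -0.2]
finger_gap: 0.3
finger_force: 0.0
```

Run:
```python
from h import *
show();print(r.read_state()["force"])
sc=r.snapshot("scene")
cv2.imwrite("pics/j.png",cv2.resize(sc["img"][100:240,80:255],(750,600))[...,::-1])
for l in("lip","pin"):
    m=r.mark_of(l,sc);print(l,[(x["pixel"],round(x["confidence"],2)) for x in m[:2]])
```

```text
24.65 [523.333  81.149 228.96 ] [-0.284  0.79  -0.32   2.167  1.239  1.281 -1.584]
[[ 0.037  0.983  0.182]
 [ 0.553  0.132 -0.823]
 [-0.832  0.131 -0.539]]
[ 0.298 -0.567 -0.226]
lip [([157.5, 164.8], 0.88)]
pin [([153.6, 112.8], 0.83)]
```

View pics/j.png

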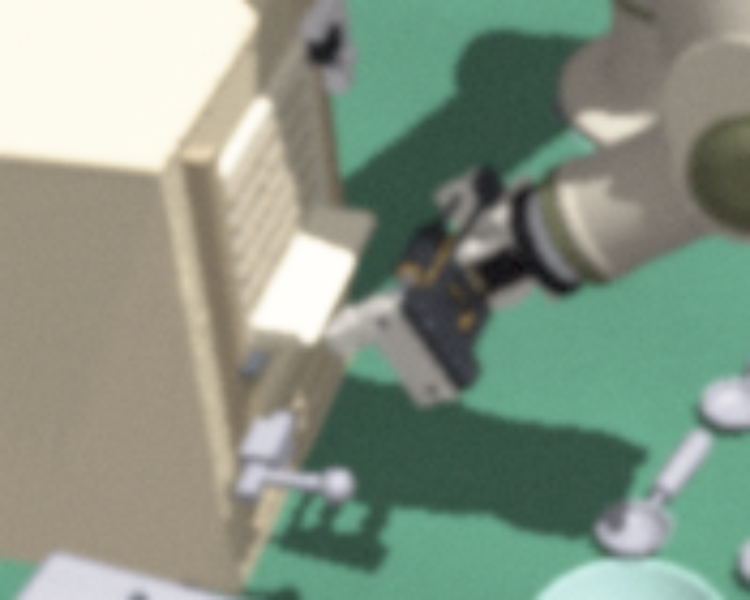

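The lip stands at scene pixel (157.5,165), about 79 mm up. A gap shows between it and the fingers, and the tool reads no force. I'll withdraw straight out and check that it holds.

servo_tool(
  rows=[
    [0,0.0125,0,-0.017,0],
    [0,0.025,0,-0.034,0],
    [0,0.037,0,-0.05,0],
    [0,0.037,0,-0.05,0],
    [0,0.037,0,-0.05,0],
  ],
)

```text
t: 25.3
ee_pos: [515.7, 142.9, 226.1]
orientation: [0.601, 0.639, -0.27, 0.397]
force: [-0.6, -0.9, -0.2]
finger_gap: 0.4
finger_force: 0.0
```

Run:
```python
from h import *
sc=r.snapshot("scene");print(r.read_state()["ee_pos"],r.read_state()["force"])
for l in("lip","pin","bolt_knob"):
    m=r.mark_of(l,sc);print(l,[(x["pixel"],round(x["confidence"],2)) for x in m[:2]])
```

```text
[515.70758777 142.24760038 226.18000728] [ 0.36813621  1.15864782 -0.5241145 ]
lip [([159.1, 160.8], 0.82)]
pin [([155.6, 110.3], 0.7)]
bolt_knob [([156.0, 212.5], 0.47)]
```

The shutter holds by itself.

```bash
python3 -c "from cell import r;print(r.finish_job())"
```

```text
the job is handed in; nothing more can be done
None
```

The bolt is slid clear and the shutter is up about 79 mm, past the catch and holding by itself with the arm backed off; the most I read while lifting was about 9 N, nothing else was touched as far as I could see, and the job was handed in at about 25 s, with no verdict returned.

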